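Caliper check of a worn printer roller

ROBOT

A 6-joint arm with a two-finger parallel gripper is mounted at the origin on the work surface. World frame = base frame: x ahead of the robot, y to its left, z up, the work surface at z = 0. Lengths are in m, angles in rad, forces in N, time in s.
With the tool pointing down it reaches from about 0.4 to 0.825 m from the base axis. Payload 7 kg.
Tool frame: the origin (TCP) lies between the finger pads; the fingertips stand 19 mm ahead of it and the grasp point (between the pads) is the TCP; z points along the fingers, y is the line along which they close (so a half turn about z gives the same grasp; the last joint's range is limited). The gripper opens to 88 mm and grips with 3 to 60 N. Pads are 19 mm wide; open, the fingers measure 130 mm over their backs; the gripper's body (78 mm by 193 mm) begins 47 mm behind the grasp point.
Start: joints at [1.41, 0.359, 0.012, 0, -1.224, -0.288], TCP at [0.293, 0.608, 0.219] pointing down, gripper open.
Joint ranges: [-3.07, 3.07], [-1.43, 2.12], [-1.02, 1.25], [-3.03, 1.67], [-3.05, -0], [-3.03, 3.03]. Speed limits (rad/s): [2.39, 2.39, 3.01, 3.14, 3.14, 3.14].

INTERFACE

Orientations are given as [roll, pitch, yaw] about the fixed x, y, z axes, in that order (R = Rz(yaw) Ry(pitch) Rx(roll)).
In Python, from plant import manip, eoat, planner, viewer, nets gives the robot as it stands. Calls block until the motion is done:
- manip.move_to(position, orientation): joint-space move of the TCP to a pose.
- manip.line_to(position, rot=None, vel=0.15, contact_N=None): straight line of the TCP; rot=None keeps the orientation; vel is the mean speed in m/s. With contact_N (N) it stops when the force on the tool has changed by that much, and returns True; else False.
- manip.move_j(angles): joint-space move.
- eoat.open_gripper() and eoat.close_gripper(newtons=None): open the fingers fully, or close them until they stop; newtons is the grip in N (None keeps the last).
- manip.wait(seconds).
- planner.inverse_kinematics(position, orientation): joint angles nearest the present ones, or None.
- viewer.read_camera(name): name is "scene" or "top" or "wrist"; returns a dict with "pixels" (480x640x3 uint8, blue, green, red), "depth" (480x640 float32, m along the optical axis (not along the pixel's ray), 0 where there is no reading), "fovy" (degrees; the focal length in pixels is half the picture's height over the tangent of half this angle, whatever the lens; pixels are square), "cx", "cy" (the principal point, pixels), "rvec" (rotation vector, rad) and "tvec" (3), from world to camera coordinates, as OpenCV has them. Camera axes: x right, y down, z forward; pixel columns grow to the right and rows downward; lengths in m; the calibration is good to about 2 mm. A picture is of the moment at which its call begins.
A pose or a line that the arm cannot do raises manip.PlanningError and nothing moves.
- manip.sign_off(): hands the job in; it is judged then, once.
Trained networks look in a picture, given as the dict that the camera call returned (one of the last four; its "shot" number tells which), for a name from the list of things; names that differ only in an ending like _2 or _b are one class to them, and where a whole thing is asked for, a point or a joint stands for the part that bears it (a point fixed in the world has none). Each returns a list of dicts, best first, with "conf" (0 to 1); they miss things now and then, are a little off and sometimes report something else, mostly with a low value. They report only what shows in the picture. A call takes as long as a camera call. They do not tell look-alikes from the thing itself.
- nets.regions_of(picture, thing): "region" (480x640 bool, what is visible of it) and "box" ([left, top, width, height] in pixels, round what is visible of it).
- nets.spot_point(picture, thing): "centre" ([row, column] in pixels: a listed point, or the origin of a listed thing).
Readings, each from a call of its own:
- manip.current_time_s(): time.
- manip.current_joints(): joint angles.
- manip.current_dq(): joint speeds.
- manip.current_tau(): joint torques, N m.
- manip.current_eef_pos(): TCP position.
- manip.current_ee_rot(): TCP orientation.
- manip.current_wrist_force(): force on the tool from outside, world axes, zero at the start.
- manip.current_torque(): the same for the moment, N m.
- manip.current_grip_width(): finger opening in m.
- manip.current_finger_force(): force on a finger pad.
Only numpy, scipy, OpenCV 4.12 (cv2) and the standard library are available. Lean on these libraries where they do the work, as an engineer would, in place of code of your own. Each camera call takes 0.05 s, during which the arm holds its last target. There are 200 camera calls.

TASK

Measure the worn paper roller, the thick stubby one in the steel parts tray, with the caliper on its sloping stand: slide the jaw open, then stand the roller on end on the sloping plate between the jaws, right by the beam, and let go of it. Close the sliding jaw gently, without twisting it, until the roller is held between both jaws, then press the round hold button on the caliper so that the reading is kept. Leave the roller standing in the closed jaws and do not disturb the other things on the bench.

Things in the scene. Friction and masses are not known exactly. Their poses are not given: they have to be found in the camera images.
- caliper: Fixed part (beam and fixed jaw) of a steel 150 mm digital caliper clamped flat on a stand whose plate slopes up away from the robot at 30 degrees. Origin: on the plate's surface, at the beam's upper edge and the fixed jaw's measuring face. x: up the slope, along the jaws; y: along the beam, the way the jaw opens (robot's left); z: square out of the plate, so work along it needs the tool tilted.
- fixed_face (a point): Middle of the fixed jaw's measuring face, 10 mm out from the plate. In caliper axes (mm): plate is the plane z 0, from x -48 to 62 and y -50 to 220; beam x -16 to 0, y -22 to 215, z 8 to 12; fixed jaw x 0 to 40, y -16 to 0, z 8 to 12; small inside-jaw tip x -30 to -16, y -8 to -1; clamps over the beam at y -32 to -14 and y 194 to 212, x -26 to 10, 27 high.
- sliding_jaw: Sliding part of the caliper. Its frame coincides with the caliper's when shut and moves along the caliper's y by the opening. In its own axes (mm): jaw x 0 to 40, y 0 to 16 (measuring face at y 0), z 8 to 12; small inside-jaw tip x -30 to -16, y 1 to 8. Behind the jaw it carries a black display housing.
- housing_mid (a point): Centre of the black display housing: in sliding_jaw axes (mm) x -29 to 9 (38 wide across the beam), y 14 to 80, z 7 to 22; a base plate under it reaches down to z 5.5. A lock screw (not used) sticks out 7 from the x -29 side at y 18 to 26, a thumb wheel 6 from the x 9 side at y 67 to 79; between y 30 and 64 both sides are free to pinch.
- push_face (a point): Centre of the housing's end face (y 80 mm in sliding_jaw axes), looking away from the jaws, free to push on; its part above the beam is 10 mm high (z 12 to 22 mm), as the beam runs on through the housing below that.
- jaw_opening (a joint): Caliper opening in m, 0 shut to 0.085; starts at 0.003 to 0.018. Slides with about 2 N of friction and stays where it is left.
- jaw_tilt (a joint): Cocking of the sliding part on the beam, in rad, 0 when the jaws are parallel; springs back, about 10 N m per rad, so it cocks if it is twisted or pressed hard on something.
- hold_button (a joint): Travel of the hold button, in m, 0 to 0.003 when fully down; springs back. It takes about 1.3 N to start it and 4.6 N to press it fully.
- hold_top (a point): Top centre of the hold button, a single round grey button 11 mm across that stands 4 mm out of the housing's flat face, pressed along the caliper's -z. At caliper x = -10, z = 26 mm, and 27 mm plus the opening along y.
- roller_mid (a point): Centre of the roller to be measured: a ribbed black rubber cylinder on a white hub, diameter 30 mm, 34 mm long, standing on end (z is its axis), 40 g. It starts in one of three places in the tray.
- tray: Flat steel parts tray 250 x 120 mm, rim 10 mm high, floor 2.5 mm thick; origin under its centre, x along its length. Three parts stand along its middle line, 75 mm apart.
- thin_roller: Another rubber roller, 20 mm across and 40 mm tall, in the tray: leave it. Origin at its foot.
- gear: White plastic gear 42 mm across and 18 mm high, in the tray: leave it. Origin at its foot.
- screwdriver: Screwdriver with a red handle, 190 mm long, lying between the robot and the stand. Leave it.
- screw_cup: Small steel bowl 60 mm across and 32 mm high, on the near side left of the screwdriver. Leave it.
- pliers: Pliers with red handles lying behind the stand. Leave them.
- solder_reel: Grey solder reel 54 mm across, 40 mm high, behind the stand. Leave it.
- meter: Multimeter 150 x 84 x 41 mm lying left of the stand. Leave it.
There are look-alikes about, which are no part of the job. Leave any yellow look-alike of the part that bears roller_mid alone.

How it is judged:
On the way, in this order (a step that is already met when the one before it is completed fails the run):
1. the jaw is slid open wider than the roller (value of joint jaw_opening above 0.033 m), for 0.2 s.
2. the roller is lifted out of the tray (z of roller_mid in the frame of tray above 0.05 m), for 0.1 s.
3. the roller stands on the sloping plate between the open jaws, close to the beam, let go (value of joint jaw_opening above 0.0325 m and x of roller_mid in the frame of caliper between 0.012 and 0.025 m and y of roller_mid in the frame of caliper above 0.013 m and y of roller_mid in the frame of sliding_jaw below -0.013 m and z of roller_mid in the frame of caliper below 0.0195 m and angle between the z axis of roller_mid and the z axis of caliper, either way round below 0.07 rad and contact force between the fingers and roller below 0.05 N), for 0.2 s.
4. the sliding jaw is closed on the roller, which is held between both jaws (value of joint jaw_opening between 0.0285 and 0.0312 m and y of roller_mid in the frame of caliper between 0.0135 and 0.0165 m), for 0.2 s.
5. the hold button is pressed with the jaws still closed on the roller (value of joint hold_button above 0.0018 m and value of joint jaw_opening below 0.0312 m), for 0.05 s.
At the end, for the whole second after the job is handed in: The roller stands square on the sloping plate (within 4 degrees), at most 10 mm from the beam, held by both jaws: opening within 1.2 mm of its 30 mm, roller within 1.5 mm of touching each; jaws parallel within 1 degree, hold button up again, all at rest (all of step 4 and value of joint jaw_tilt between -0.02 and 0.02 rad and x of roller_mid in the frame of caliper between 0.012 and 0.025 m and z of roller_mid in the frame of caliper between 0.015 and 0.0195 m and angle between the z axis of roller_mid and the z axis of caliper, either way round below 0.07 rad and linear speed of roller below 0.01 m/s and value of joint hold_button below 0.0008 m).
It fails at once if the jaw is pressed on the roller with more than 20 N (contact force between sliding_jaw and roller above 20 N).
It fails at once if the jaw is cocked by more than 2 degrees while it bears on the roller (contact force between sliding_jaw and roller above 0.5 N and (value of joint jaw_tilt above 0.035 rad or value of joint jaw_tilt below -0.035 rad)).
It fails at once if another thing on the bench is moved by more than 25 mm (distance of any of thin_roller, gear, screwdriver, pliers, solder_reel, meter, screw_cup from where it was at the start of the episode above 0.025 m).
It also fails if it takes over 58 s, if anything falls off the work surface, if the arm or the gripper's body presses on something with over 40 N, if the wrist force passes 120 N, or if a joint passes its speed limit or range.

## Working session

There is one attempt and no reset: what is moved stays moved. The work goes in short steps, each a Python script; the robot and the scene stay as the last script left them, time stands still between calls to the robot, and variables do not carry over. Pictures are saved under pics/ and viewed, at most 10 in all, crops included, and the job is handed in when it is done.

```bash
ls; mkdir -p pics; cat > h.py <<'E'
import numpy as np, cv2
from plant import manip, eoat, planner, viewer, nets
from scipy.spatial.transform import Rotation as Ro
def cam(n):
    return viewer.read_camera(n)
def cloud(p):
    f=240/np.tan(np.radians(p["fovy"])/2); v,u=np.mgrid[0:480,0:640]
    d=p["depth"]; c=np.stack([(u-p["cx"])/f*d,(v-p["cy"])/f*d,d],-1)
    R=cv2.Rodrigues(np.array(p["rvec"],float))[0]
    w=(c-np.array(p["tvec"]).ravel())@R
    w[d<=0]=np.nan
    return w
def proj(p,X):
    f=240/np.tan(np.radians(p["fovy"])/2)
    K=np.array([[f,0,p["cx"]],[0,f,p["cy"]],[0,0,1]])
    return cv2.projectPoints(np.atleast_2d(np.array(X,float)),np.array(p["rvec"],float),np.array(p["tvec"],float),K,None)[0][:,0]
E
python3 - <<'E'
from h import *
for n in("top","scene"):
    p=cam(n); cv2.imwrite(f"pics/{n}0.png",p["pixels"]); w=cloud(p)
    np.save(f"{n}0.npy",w)
    for t in("caliper","sliding_jaw","roller_mid","thin_roller","gear","tray","hold_top","fixed_face","housing_mid","push_face"):
        out=[]
        for s in nets.spot_point(p,t)[:2]:
            r,c=map(int,np.round(s["centre"])); out.append((round(s["conf"],2),r,c,np.round(w[min(r,479),min(c,639)],3).tolist()))
        print(n,t,out)
E
```

```text
pics
top caliper [(0.73, 228, 312, [0.577, 0.088, 0.046])]
top sliding_jaw [(0.64, 226, 312, [0.584, 0.089, 0.033])]
top roller_mid [(0.71, 299, 528, [0.428, -0.375, 0.038]), (0.63, 352, 484, [0.315, -0.279, 0.033])]
top thin_roller [(0.41, 226, 465, [0.585, -0.246, 0.036])]
top gear [(0.67, 261, 470, [0.509, -0.259, 0.022]), (0.33, 150, 405, [0.754, -0.116, 0.042])]
top tray [(0.74, 310, 346, [0.4, 0.013, 0.024]), (0.58, 262, 466, [0.508, -0.252, 0.015])]
top hold_top []
top fixed_face [(0.58, 219, 312, [0.596, 0.088, 0.056])]
top housing_mid [(0.9, 239, 290, [0.553, 0.136, 0.05])]
top push_face [(0.78, 240, 274, [0.551, 0.171, 0.047])]
scene caliper [(0.79, 254, 332, [0.602, 0.078, 0.048])]
scene sliding_jaw [(0.7, 248, 332, [0.591, 0.088, 0.052])]
scene roller_mid [(0.69, 272, 219, [0.463, -0.142, 0.025]), (0.63, 295, 167, [0.454, -0.268, 0.037])]
scene thin_roller [(0.53, 344, 209, [0.598, -0.259, 0.006])]
scene gear [(0.82, 319, 188, [0.518, -0.26, 0.01])]
scene tray [(0.76, 319, 190, [0.522, -0.257, 0.011]), (0.44, 188, 339, [0.406, 0.282, 0.003])]
scene hold_top []
scene fixed_face [(0.64, 249, 333, [0.599, 0.084, 0.058])]
scene housing_mid [(0.73, 231, 338, [0.557, 0.138, 0.049]), (0.59, 228, 257, [0.406, 0.008, 0.026])]
scene push_face [(0.81, 228, 348, [0.571, 0.157, 0.057]), (0.66, 248, 334, [0.596, 0.089, 0.056])]
```

View pics/top0.png

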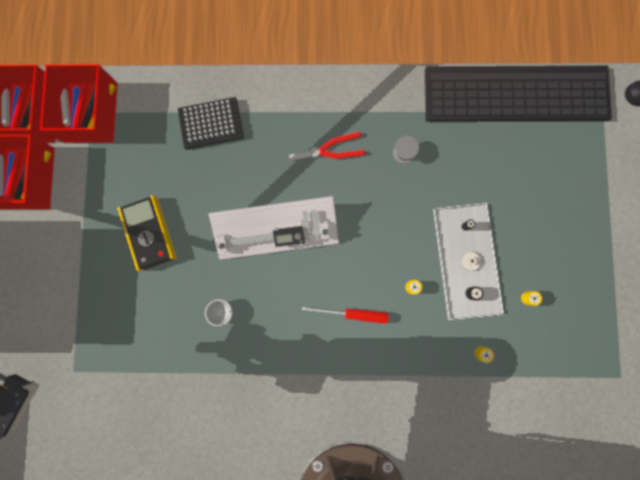

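View pics/scene0.png

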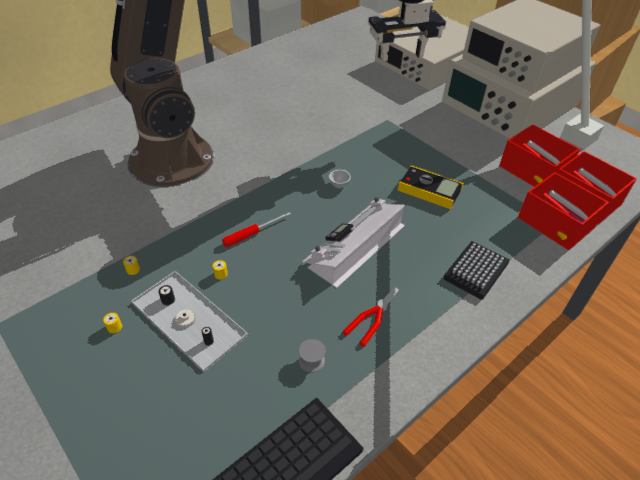

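The thick black roller is at about (476,293) in the top view, with the gear at (473,261), the thin roller at (470,225) and three yellow look-alikes nearby. The caliper stand covers about (210–338, 197–258), with its jaws at the right.

```bash
cat >> h.py <<'E'
def fit_plate(w,c0,yaw0=0.13,rad=0.2):
    """w: HxWx3 cloud; returns R (cols caliper axes), origin, from plate plane and its rectangle"""
    P=w.reshape(-1,3); P=P[np.isfinite(P).all(1)]
    P=P[(np.linalg.norm(P[:,:2]-c0,axis=1)<rad)&(P[:,2]>0.006)]
    n=Ro.from_euler('xyz',[0,-np.pi/6,yaw0]).as_matrix()[:,2]
    # RANSAC near expected normal
    rng=np.random.default_rng(0);best=0
    for _ in range(1500):
        a=P[rng.choice(len(P),3,False)]; m=np.cross(a[1]-a[0],a[2]-a[0]); l=np.linalg.norm(m)
        if l<1e-5: continue
        m/=l; m*=np.sign(m@n)
        if m@n<0.97: continue
        k=(abs((P-a[0])@m)<0.002).sum()
        if k>best: best,bm,ba=k,m,a[0]
    for _ in range(3):
        I=P[abs((P-ba)@bm)<0.002]; ba=I.mean(0); m=np.linalg.svd(I-ba)[2][2]; bm=m*np.sign(m@n)
    yaw=np.arctan2(-bm[1],-bm[0])
    R=Ro.from_euler('xyz',[0,-np.arccos(bm[2]),yaw]).as_matrix()
    q=((I-ba)@R)[:,:2]
    return R,ba,bm,q,yaw
E
python3 - <<'E'
from h import *
w=np.load("top0.npy")
R,ba,bm,q,yaw=fit_plate(w,np.array([.56,.15]))
print("slope",np.degrees(np.arccos(bm[2])),"yaw",np.degrees(yaw),len(q))
r=cv2.minAreaRect((q*1000).astype(np.float32)); print(r)
print(np.percentile(q*1000,[0.5,1,99,99.5],axis=0)); print(ba)
for (u,v),nm in (((476,293),"roller"),((470,225),"thin"),((473,261),"gear")):
    print(nm,w[v-3:v+4:3,u-4:u+5:2].round(3).tolist())
E
```

```text
slope 30.155836568200023 yaw 8.065448094828117 3187
((-14.495681762695312, 3.6624908447265625), (125.68244934082031, 332.54779052734375), 0.004112202674150467)
[[ -73.32800172 -138.32000645]
 [ -63.90083896 -137.23502861]
 [  47.05024691  129.07091826]
 [  47.34880127  130.38640744]]
[0.58374638 0.17690902 0.04455345]
roller [[[0.446, -0.256, 0.041], [0.446, -0.261, 0.038], [0.446, -0.266, 0.036], [0.446, -0.269, 0.04], [0.446, -0.273, 0.039]], [[0.439, -0.256, 0.038], [0.439, -0.261, 0.038], [0.44, -0.265, 0.039], [0.44, -0.269, 0.039], [0.44, -0.273, 0.038]], [[0.433, -0.256, 0.037], [0.433, -0.261, 0.037], [0.433, -0.264, 0.041], [0.433, -0.268, 0.041], [0.433, -0.273, 0.039]]]
thin [[[0.593, -0.246, 0.044], [0.593, -0.251, 0.043], [0.592, -0.254, 0.047], [0.593, -0.26, 0.042], [0.593, -0.263, 0.044]], [[0.586, -0.246, 0.045], [0.586, -0.25, 0.044], [0.586, -0.255, 0.043], [0.586, -0.259, 0.044], [0.586, -0.264, 0.042]], [[0.581, -0.249, 0.032], [0.579, -0.25, 0.044], [0.58, -0.255, 0.043], [0.585, -0.27, 0.007], [0.585, -0.275, 0.003]]]
gear [[[0.516, -0.256, 0.025], [0.516, -0.261, 0.022], [0.516, -0.266, 0.021], [0.516, -0.27, 0.021], [0.517, -0.278, 0.009]], [[0.509, -0.257, 0.02], [0.509, -0.26, 0.024], [0.51, -0.266, 0.019], [0.509, -0.27, 0.022], [0.51, -0.276, 0.016]], [[0.503, -0.258, 0.017], [0.503, -0.262, 0.019], [0.503, -0.265, 0.024], [0.503, -0.272, 0.014], [0.503, -0.276, 0.015]]]
```

```bash
cat >> h.py <<'E'
def toolR(R,s=1): return np.column_stack([s*R[:,1],s*R[:,0],-R[:,2]])
def rpy(M): return Ro.from_matrix(M).as_euler('xyz').tolist()
E
python3 - <<'E'
from h import *
w=np.load("top0.npy")
R,ba,bm,q,yaw=fit_plate(w,np.array([.56,.15]))
O=ba+R@np.array([-.015,-.089,0]); np.savez("cal0.npz",R=R,O=O); print(O)
for s in(1,-1):
    for c in ([-.005,.05,.2],[-.01,.058,.027],[-.01,.115,.027],[.017,.03,.034],[-.01,.07,.03]):
        p=O+R@np.array(c); print(s,c,p.round(3),np.round(planner.inverse_kinematics(p.tolist(),rpy(toolR(R,s))) if planner.inverse_kinematics(p.tolist(),rpy(toolR(R,s))) is not None else np.nan,2))
for y in(0,1.57,-1.57): print(y,planner.inverse_kinematics([.44,-.264,.036],[np.pi,0,y]))
E
```

```text
[0.58339182 0.08696963 0.03701815]
1 [-0.005, 0.05, 0.2] [0.473 0.122 0.207] nan
1 [-0.01, 0.058, 0.027] [0.553 0.141 0.055] nan
1 [-0.01, 0.115, 0.027] [0.545 0.198 0.055] nan
1 [0.017, 0.03, 0.034] [0.577 0.116 0.075] nan
1 [-0.01, 0.07, 0.03] [0.55  0.153 0.058] nan
-1 [-0.005, 0.05, 0.2] [0.473 0.122 0.207] nan
-1 [-0.01, 0.058, 0.027] [0.553 0.141 0.055] nan
-1 [-0.01, 0.115, 0.027] [0.545 0.198 0.055] nan
-1 [0.017, 0.03, 0.034] [0.577 0.116 0.075] nan
-1 [-0.01, 0.07, 0.03] [0.55  0.153 0.058] nan
0 [-1.57328752e-01  2.95138751e-01 -5.69206817e-01  4.44089210e-16
 -7.06450759e-01  1.72812508e+00]
1.57 [-1.57328752e-01  2.95138751e-01 -5.69206817e-01 -4.44089210e-16
 -7.06450759e-01 -2.98506023e+00]
-1.57 [-1.57328752e-01  2.95138751e-01 -5.69206817e-01  4.44089210e-16
 -7.06450759e-01  1.58125079e-01]
```

```bash
python3 - <<'E'
from h import *
c=np.load("cal0.npz");R,O=c["R"],c["O"]
yaw=np.arctan2(-R[1,2],-R[0,2])
for c in ([-.01,.058,.027],[-.005,.05,.2]):
  p=(O+R@np.array(c)).tolist()
  for s in (1,-1):
    for t in (-30,-20,0,10,20,25,30):
      M=Ro.from_euler('xyz',[0,-np.radians(t),yaw]).as_matrix()
      j=planner.inverse_kinematics(p,rpy(toolR(M,s))); print(c,s,t,None if j is None else np.round(j,2))
  for a in range(0,360,30):   # spin about tool axis at full tilt
      j=planner.inverse_kinematics(p,rpy(toolR(R)@Ro.from_euler('z',a,degrees=True).as_matrix())); print('spin',a,None if j is None else np.round(j,2))
E
```

```text
[-0.01, 0.058, 0.027] 1 -30 [ 0.47  0.66  0.08 -0.16 -1.48  2.87]
[-0.01, 0.058, 0.027] 1 -20 [ 0.5   0.55 -0.08 -0.13 -1.27  2.84]
[-0.01, 0.058, 0.027] 1 0 [ 0.59  0.35 -0.42  0.   -0.8   2.69]
[-0.01, 0.058, 0.027] 1 10 [ 0.65  0.26 -0.64  0.17 -0.52  2.49]
[-0.01, 0.058, 0.027] 1 20 None
[-0.01, 0.058, 0.027] 1 25 None
[-0.01, 0.058, 0.027] 1 30 None
[-0.01, 0.058, 0.027] -1 -30 [ 0.47  0.66  0.08 -0.16 -1.48 -0.28]
[-0.01, 0.058, 0.027] -1 -20 [ 0.5   0.55 -0.08 -0.13 -1.27 -0.31]
[-0.01, 0.058, 0.027] -1 0 [ 0.59  0.35 -0.42  0.   -0.8  -0.45]
[-0.01, 0.058, 0.027] -1 10 [ 0.65  0.26 -0.64  0.17 -0.52 -0.65]
[-0.01, 0.058, 0.027] -1 20 None
[-0.01, 0.058, 0.027] -1 25 None
[-0.01, 0.058, 0.027] -1 30 None
spin 0 None
spin 30 None
spin 60 None
spin 90 None
spin 120 None
spin 150 None
spin 180 None
spin 210 None
spin 240 None
spin 270 None
spin 300 None
spin 330 None
[-0.005, 0.05, 0.2] 1 -30 [ 0.5   0.41  0.01 -0.18 -1.67  2.81]
[-0.005, 0.05, 0.2] 1 -20 [ 0.54  0.29 -0.11 -0.13 -1.49  2.77]
[-0.005, 0.05, 0.2] 1 0 [ 0.66  0.06 -0.41  0.   -1.11  2.63]
[-0.005, 0.05, 0.2] 1 10 [ 0.74 -0.06 -0.59  0.12 -0.9   2.47]
[-0.005, 0.05, 0.2] 1 20 [ 0.82 -0.17 -0.81  0.34 -0.69  2.22]
[-0.005, 0.05, 0.2] 1 25 [ 0.84 -0.22 -0.93  0.52 -0.59  2.04]
[-0.005, 0.05, 0.2] 1 30 None
[-0.005, 0.05, 0.2] -1 -30 [ 0.5   0.41  0.01 -0.18 -1.67 -0.33]
[-0.005, 0.05, 0.2] -1 -20 [ 0.54  0.29 -0.11 -0.13 -1.49 -0.37]
[-0.005, 0.05, 0.2] -1 0 [ 0.66  0.06 -0.41  0.   -1.11 -0.52]
[-0.005, 0.05, 0.2] -1 10 [ 0.74 -0.06 -0.59  0.12 -0.9  -0.67]
[-0.005, 0.05, 0.2] -1 20 [ 0.82 -0.17 -0.81  0.34 -0.69 -0.92]
[-0.005, 0.05, 0.2] -1 25 [ 0.84 -0.22 -0.93  0.52 -0.59 -1.1 ]
[-0.005, 0.05, 0.2] -1 30 None
spin 0 None
spin 30 None
spin 60 None
spin 90 None
spin 120 None
spin 150 None
spin 180 None
spin 210 None
spin 240 None
spin 270 None
spin 300 None
spin 330 None
```

```bash
cat >> h.py <<'E'
def tiltM(yaw,t,s=-1,spin=0):
    """tool leaning t deg toward the caliper's normal; tool y along caliper x (spin 0) or caliper y (spin 90)"""
    return toolR(Ro.from_euler('xyz',[0,-np.radians(t),yaw]).as_matrix(),s)@Ro.from_euler('z',spin,degrees=True).as_matrix()
E
python3 - <<'E'
from h import *
c=np.load("cal0.npz");R,O=c["R"],c["O"]; yaw=np.arctan2(-R[1,2],-R[0,2])
p=(O+R@np.array([.0,.05,.22])).tolist()
manip.move_to(p,rpy(tiltM(yaw,10)))
print(manip.current_time_s(),manip.current_eef_pos())
P=cam("wrist"); cv2.imwrite("pics/w1.png",P["pixels"]); w=cloud(P); np.savez("w1.npz",w=w,**{k:np.array(P[k]) for k in("rvec","tvec","fovy","cx","cy")})
for t in("caliper","hold_top","fixed_face","housing_mid","push_face"):
    for s in nets.spot_point(P,t)[:2]:
        r,cc=map(int,np.round(s["centre"])); print(t,round(s["conf"],2),r,cc,w[r,cc].round(4), ((w[r,cc]-O)@R*1000).round(1))
R2,ba,bm,q,y2=fit_plate(w,np.array([.56,.15]))
print(np.degrees(np.arccos(bm[2])),np.degrees(y2),len(q),(R2.T@(ba-O)*1000).round(1), ((q+((ba-O)@R2)[:2])*1000).min(0),((q+((ba-O)@R2)[:2])*1000).max(0))
for t in (10,15,20,25,30):
  for x in ([.0285,.024,.036],[-.01,.057,.045],[-.008,.16,.04],[-.008,.025,.04]):
    a=[planner.inverse_kinematics((O+R@np.array(x)).tolist(),rpy(tiltM(yaw,t,s,90))) for s in(1,-1)]
    print(t,x,[None if j is None else np.round(j,2).tolist() for j in a])
E
```

```text
2.975 [0.46731458 0.12183088 0.22729328]
caliper 0.75 155 239 [0.581  0.0854 0.0471] [ 2.8 -1.2 10.1]
hold_top 0.47 197 255 [0.5594 0.1207 0.0542] [-7.8 36.8 24.4]
fixed_face 0.89 156 221 [0.5993 0.0893 0.0456] [18.2  0.  -0.7]
fixed_face 0.18 143 105 [0.7512 0.1005 0.0076] [ 130.5  -10.2 -109.9]
housing_mid 0.61 214 253 [0.5606 0.1379 0.052 ] [-5.8 53.6 20.7]
housing_mid 0.22 153 220 [0.5962 0.0855 0.0554] [20.  -3.3  9.6]
push_face 0.71 245 252 [0.5586 0.169  0.0521] [-3.7 84.7 19.6]
30.093185132161395 7.944063705425185 16193 [13.7 49.7 -1.8] [-49.22144275 -51.09470392] [ 62.90188274 219.66631549]
10 [0.0285, 0.024, 0.036] [[0.56, 0.26, -0.54, 0.12, -0.61, 1.05], [0.56, 0.26, -0.54, 0.12, -0.61, -2.09]]
10 [-0.01, 0.057, 0.045] [[0.66, 0.23, -0.64, 0.16, -0.55, 0.92], [0.66, 0.23, -0.64, 0.16, -0.55, -2.22]]
10 [-0.008, 0.16, 0.04] [[0.83, 0.27, -0.61, 0.21, -0.57, 0.72], [0.83, 0.27, -0.61, 0.21, -0.57, -2.43]]
10 [-0.008, 0.025, 0.04] [[0.59, 0.23, -0.64, 0.15, -0.55, 1.0], [0.59, 0.23, -0.64, 0.15, -0.55, -2.14]]
15 [0.0285, 0.024, 0.036] [[0.58, 0.22, -0.67, 0.25, -0.45, 0.92],
[... 288 characters left out ...]
0.19, -0.78, 0.32, -0.38, 0.82], [0.61, 0.19, -0.78, 0.32, -0.38, -2.32]]
20 [0.0285, 0.024, 0.036] [[0.55, 0.18, -0.85, 0.58, -0.25, 0.61], [0.55, 0.18, -0.85, 0.58, -0.25, -2.53]]
20 [-0.01, 0.057, 0.045] [[0.53, 0.14, -1.02, 0.99, -0.16, 0.22], [0.53, 0.14, -1.02, 0.99, -0.16, -2.92]]
20 [-0.008, 0.16, 0.04] [[0.72, 0.19, -0.97, 1.03, -0.22, 0.0], None]
20 [-0.008, 0.025, 0.04] [None, None]
25 [0.0285, 0.024, 0.036] [None, None]
25 [-0.01, 0.057, 0.045] [None, None]
25 [-0.008, 0.16, 0.04] [None, None]
25 [-0.008, 0.025, 0.04] [None, None]
30 [0.0285, 0.024, 0.036] [None, None]
30 [-0.01, 0.057, 0.045] [None, None]
30 [-0.008, 0.16, 0.04] [None, None]
30 [-0.008, 0.025, 0.04] [None, None]
```

View pics/w1.png

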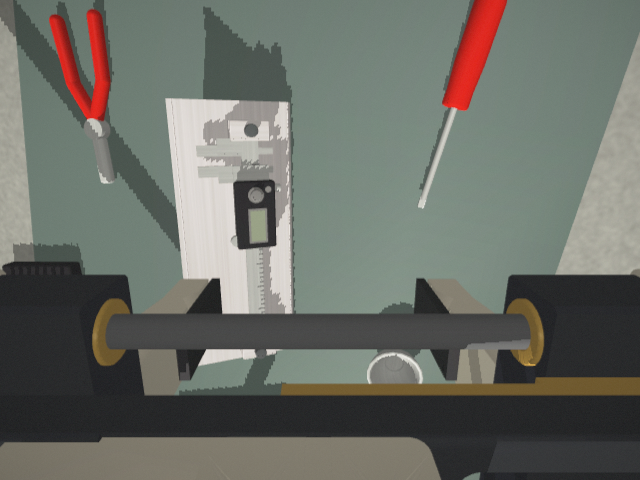

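The wrist view shows the jaws at about (235,150–175), the grey hold button at (256,195) and the display housing down to row 248. The opening is small, roughly 7–10 mm. The plate rectangle fits to about 1 mm. The full 30° tilt is out of reach, but 12–15° works if the fingers close along the beam.

```bash
cat >> h.py <<'E'
def frame():
    c=np.load("cal.npz"); return c["R"],c["O"],float(c["yaw"])
E
python3 - <<'E'
from h import *
c=np.load("cal0.npz");R0,O0=c["R"],c["O"]
yaw=np.radians(8.0); R=Ro.from_euler('xyz',[0,-np.pi/6,yaw]).as_matrix()
w=np.load("w1.npz")["w"]
R2,ba,bm,q,_=fit_plate(w,np.array([.56,.15]))
I=(ba+q@R2[:,:2].T); l=(I-O0)@R
lo,hi=np.percentile(l*1000,[.05,99.95],axis=0); print(lo,hi)
sh=np.array([(lo[0]+hi[0])/2-7,(lo[1]+hi[1])/2-85,l[:,2].mean()*1000/2])/1000
O=O0+R@sh; np.savez("cal.npz",R=R,O=O,yaw=yaw); print("shift",sh,O)
L=(w-O)@R*1000; L=L[np.isfinite(L).all(-1)]
H=L[(L[:,2]>15)&(L[:,2]<24)&(L[:,0]>-26)&(L[:,0]<6)&(L[:,1]>5)&(L[:,1]<130)]
print("housing",np.percentile(H,[.5,2,50,98,99.5],axis=0).round(1),len(H))
J=L[(L[:,2]>6)&(L[:,2]<13)&(L[:,0]>14)&(L[:,0]<38)&(L[:,1]>-30)&(L[:,1]<60)]
print("jaws y hist",np.histogram(J[:,1],np.arange(-24,40,2)), J[:,2].mean())
E
```

```text
[-48.92385607 -50.90591544  -1.97287966] [ 62.86633238 219.00535182  -1.68832412]
shift [-2.87618488e-05 -9.50281811e-04 -9.07109069e-04] [0.58394854 0.08608825 0.03621819]
housing [[-25.9  22.7  17.1]
 [-25.4  23.2  19.6]
 [ -9.6  55.3  21.3]
 [  5.4  86.8  23. ]
 [  5.8  88.   23.4]] 2132
jaws y hist (array([ 0,  0,  0,  0, 20, 31, 21, 55, 66, 69, 53, 54,  0,  0,  0,  0, 41,
       62, 58, 57, 56, 36, 21, 20, 10,  0,  0,  0,  0,  0,  0]), array([-24, -22, -20, -18, -16, -14, -12, -10,  -8,  -6,  -4,  -2,   0,
         2,   4,   6,   8,  10,  12,  14,  16,  18,  20,  22,  24,  26,
        28,  30,  32,  34,  36,  38])) 11.07406820392552
```

```bash
cat >> h.py <<'E'
def W(R,O,mm): return (O+R@(np.array(mm)/1000.)).tolist()
def here(R,O): return ((np.array(manip.current_eef_pos())-O)@R*1000).round(1)
E
python3 - <<'E'
from h import *
R,O,yaw=frame(); T=rpy(tiltM(yaw,12,1,90))
eoat.open_gripper(); print(manip.current_grip_width())
manip.move_to(W(R,O,[-3,57.5,85]),T)
print(here(R,O),manip.current_time_s())
print("down",manip.line_to(W(R,O,[-3,57.5,36]),vel=.08,contact_N=5),here(R,O),np.round(manip.current_wrist_force(),2))
E
```

```text
0.08745168035171512
[-2.7 57.6 85.2] 4.8667
down False [-3.  57.4 36. ] [ 0.9  -0.09  0.11]
```

```bash
python3 - <<'E'
from h import *
R,O,yaw=frame()
print("push",manip.line_to(W(R,O,[-3,116,36]),vel=.06,contact_N=12),here(R,O),np.round(manip.current_wrist_force(),2),manip.current_time_s())
manip.wait(.25)
manip.line_to(W(R,O,[-3,111,36]),vel=.08)
manip.line_to(W(R,O,[-3,108,130]),vel=.2)
P=cam("wrist"); cv2.imwrite("pics/w2.png",P["pixels"]); w=cloud(P)
L=(w-O)@R*1000; L=L[np.isfinite(L).all(-1)]
H=L[(L[:,2]>15)&(L[:,2]<24)&(L[:,0]>-26)&(L[:,0]<6)&(L[:,1]>5)&(L[:,1]<170)]
print("housing",np.percentile(H,[.5,2,50,98,99.5],axis=0).round(1),len(H))
# go look at the tray
tR=rpy(tiltM(0,-15,1,90)); 
for s in(1,-1):
    for y in(0,.2,-.2): j=planner.inverse_kinematics([.44,-.265,.04],rpy(tiltM(y,-15,s,90))); print(s,y,None if j is None else np.round(j,2))
manip.move_to([.46,-.2,.25],rpy(tiltM(0,-15,1,90)))
P=cam("wrist"); cv2.imwrite("pics/w3.png",P["pixels"]); w=cloud(P); np.save("w3.npy",w)
for t in("roller_mid","gear","thin_roller"):
    for s in nets.spot_point(P,t)[:3]:
        r,cc=map(int,np.round(s["centre"])); print(t,round(s["conf"],2),r,cc,w[r,cc].round(4),P["pixels"][r,cc])
print(manip.current_time_s())
E
```

```text
push False [ -3.1 115.7  36. ] [-1.28  0.46  0.44] 6.75
housing [[-25.7  24.1  17.9]
 [-25.2  25.1  19.6]
 [ -8.6  58.3  21.3]
 [  5.4  88.5  22.8]
 [  5.9  89.3  23.2]] 3400
1 0 [-0.13  0.43 -0.4   0.04 -1.01  1.68]
1 0.2 [-0.1   0.41 -0.44  0.09 -0.97  1.81]
1 -0.2 [-0.17  0.44 -0.36 -0.01 -1.04  1.54]
-1 0 [-0.13  0.43 -0.4   0.04 -1.01 -1.46]
-1 0.2 [-0.1   0.41 -0.44  0.09 -0.97 -1.33]
-1 -0.2 [-0.17  0.44 -0.36 -0.01 -1.04 -1.6 ]
roller_mid 0.84 269 386 [ 0.3215 -0.2781  0.0341] [ 10 222 243]
roller_mid 0.76 155 252 [ 0.4566 -0.1358  0.035 ] [172 189 195]
roller_mid 0.61 175 500 [ 0.436  -0.3811  0.0342] [157 166 170]
gear 0.86 88 385 [ 0.515  -0.2617  0.0183] [179 195 202]
9.5917
```

View pics/w3.png

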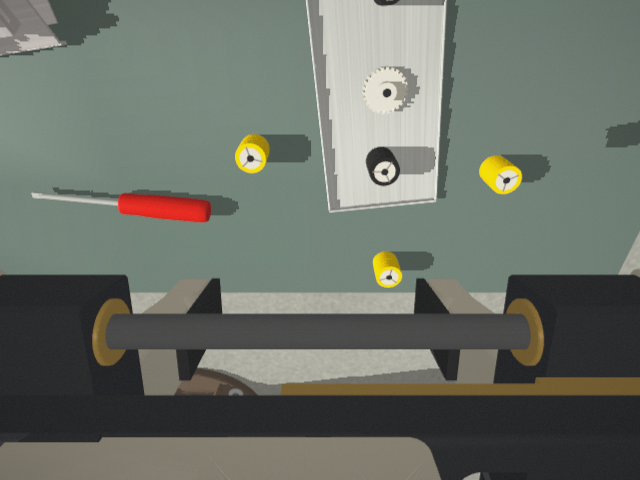

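The w3 view shows the black thick roller at about (383,168), its hub top at (385,172), the gear at (385,90) and the yellow look-alikes around the tray. The housing hardly moved, so I check w2.

View pics/w2.png

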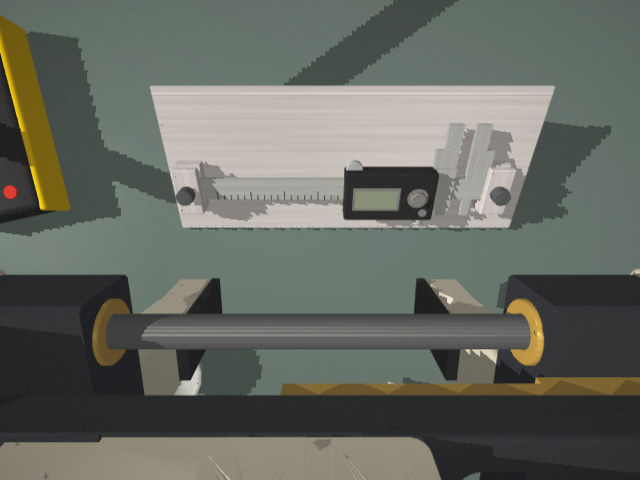

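w2 shows the jaw still nearly shut, with jaws at (455,150)/(480,150), and the housing at columns 344–437. The finger missed it, so I check the finger geometry from the wrist depth.

```bash
python3 - <<'E'
from h import *
w=np.load("w3.npy"); T=Ro.from_euler('xyz',manip.current_ee_rot()).as_matrix(); p=np.array(manip.current_eef_pos())
L=(w-p)@T*1000
for r in (278,285,300,330,360,375):
    print(r,[(c,L[r,c].round(0).tolist()) for c in (150,165,180,195,205,215,219,417,421,440,460)])
print(manip.current_grip_width(), proj(cam("wrist"),[p,p+T@[0,0,.019],p+T@[0,.044,.019],p-T@[0,.044,-.019]]).round(0).tolist())
E
```

```text
278 [(150, [-106.0, -214.0, 286.0]), (165, [-106.0, -196.0, 288.0]), (180, [-106.0, -176.0, 286.0]), (195, [12.0, -53.0, -12.0]), (205, [12.0, -49.0, -11.0]), (215, [11.0, -46.0, -8.0]), (219, [11.0, -44.0, -8.0]), (417, [10.0, 45.0, -7.0]), (421, [11.0, 46.0, -9.0]), (440, [12.0, 54.0, -11.0]), (460, [-106.0, 181.0, 286.0])]
285 [(150, [-117.0, -217.0, 290.0]), (165, [-117.0, -197.0, 289.0]), (180, [12.0, -57.0, -19.0]), (195, [12.0, -51.0, -20.0]), (205, [11.0, -48.0, -16.0]), (215, [10.0, -44.0, -15.0]), (219, [8.0, -44.0, -10.0]), (417, [8.0, 44.0, -10.0]), (421, [11.0, 44.0, -16.0]), (440, [12.0, 51.0, -19.0]), (460, [12.0, 59.0, -19.0])]
300 [(150, [-141.0, -223.0, 297.0]), (165, [12.0, -58.0, -34.0]), (180, [13.0, -52.0, -35.0]), (195, [10.0, -48.0, -30.0]), (205, [10.0, -44.0, -29.0]), (215, [4.0, -44.0, -16.0]), (219, [1.0, -44.0, -11.0]), (417, [2.0, 44.0, -12.0]), (421, [5.0, 44.0, -18.0]), (440, [11.0, 47.0, -31.0]), (460, [12.0, 54.0, -34.0])]
330 [(150, [31.0, -37.0, -91.0]), (165, [31.0, -33.0, -91.0]), (180, [31.0, -30.0, -91.0]), (195, [31.0, -27.0, -90.0]), (205, [3
[... 249 characters left out ...]
]), (180, [-0.0, -46.0, -55.0]), (195, [-5.0, -44.0, -47.0]), (205, [-252.0, -167.0, 326.0]), (215, [-253.0, -153.0, 328.0]), (219, [-251.0, -146.0, 326.0]), (417, [-252.0, 147.0, 326.0]), (421, [-253.0, 154.0, 328.0]), (440, [-5.0, 44.0, -47.0]), (460, [-0.0, 48.0, -55.0])]
375 [(150, [6.0, -48.0, -71.0]), (165, [-0.0, -48.0, -62.0]), (180, [-7.0, -47.0, -53.0]), (195, [-272.0, -182.0, 319.0]), (205, [-273.0, -167.0, 320.0]), (215, [-275.0, -153.0, 323.0]), (219, [-277.0, -148.0, 327.0]), (417, [-285.0, 152.0, 336.0]), (421, [-283.0, 157.0, 334.0]), (440, [-284.0, 187.0, 336.0]), (460, [-5.0, 48.0, -56.0])]
0.08763495546192679 [[318.0, 292.0], [318.0, 278.0], [402.0, 278.0], [234.0, 278.0]]
```

The visible finger tips sit at tool z ≈ −8 mm instead of +19, and the gripper body at −72 instead of −47. So the real grasp point is about 27 mm behind the reported TCP, and the finger passed above the housing. I check this against the w1 view and correct the helper for it.

```bash
cat >> h.py <<'E'
OFF=0.027  # true grasp point lies this far behind the reported TCP along tool z
def C(R,O,mm,M): return (O+R@(np.array(mm)/1000.)+M[:,2]*OFF).tolist()
def true():
    return np.array(manip.current_eef_pos())-Ro.from_euler('xyz',manip.current_ee_rot()).as_matrix()[:,2]*OFF
def hereT(R,O): return ((true()-O)@R*1000).round(1)
E
python3 - <<'E'
from h import *
R,O,yaw=frame(); c=np.load("cal0.npz"); y0=np.arctan2(-c["R"][1,2],-c["R"][0,2])
w=np.load("w1.npz")["w"]; M=tiltM(y0,10); L=(w-np.array([0.46731458,0.12183088,0.22729328]))@M*1000
print("w1 tips",L[278,205],L[280,219],L[280,421],L[300,219])
for t in(5,8,10,12,15):
  M=tiltM(yaw,t,1,90)
  print(t,[None if (j:=planner.inverse_kinematics(C(R,O,x,M),rpy(M))) is None else np.round(j,2).tolist() for x in([-3,57.5,36],[-3,116,36],[28.5,24,36],[-5,60,44],[-3,130,36],[-3,57.5,85])])
w=np.load("w3.npy"); m=np.isfinite(w).all(-1)&(abs(w[...,0]-.44)<.03)&(abs(w[...,1]+.265)<.03)
Q=w[m&(w[...,2]>.031)]; print("roller top",len(Q),cv2.minEnclosingCircle((Q[:,:2]*1000).astype(np.float32)),np.median(Q,0)); 
r=cv2.fitLine; A=w[np.isfinite(w).all(-1)&(abs(w[...,0]-.515)<.03)&(abs(w[...,1]+.262)<.03)]; A=A[A[:,2]>.015]; print("gear",np.median(A,0))
E
```

```text
w1 tips [ 11.19393606 -49.82986635 -11.79671176] [  8.43656582 -45.07641911  -7.23649783] [ 10.18824501  44.32832845 -11.31466887] [ -0.3228189  -45.13687718  -9.38946229]
5 [[0.61, 0.33, -0.53, 0.07, -0.63, 1.04], [0.71, 0.35, -0.52, 0.08, -0.64, 0.94], [0.53, 0.34, -0.46, 0.05, -0.69, 1.14], [0.62, 0.32, -0.54, 0.07, -0.64, 1.03], [0.74, 0.35, -0.51, 0.08, -0.64, 0.91], [0.64, 0.24, -0.54, 0.06, -0.71, 1.03]]
8 [[0.63, 0.31, -0.6, 0.13, -0.54, 0.98], [0.73, 0.32, -0.59, 0.15, -0.55, 0.86], [0.55, 0.32, -0.52, 0.1, -0.6, 1.09], [0.64, 0.29, -0.61, 0.13, -0.55, 0.97], [0.75, 0.33, -0.58, 0.15, -0.55, 0.83], [0.65, 0.21, -0.6, 0.12, -0.63, 0.97]]
10 [[0.64, 0.3, -0.65, 0.18, -0.48, 0.92], [0.74, 0.31, -0.64, 0.21, -0.49, 0.79], [0.55, 0.31, -0.56, 0.14, -0.55, 1.05], [0.65, 0.28, -0.65, 0.18, -0.49, 0.91], [0.76, 0.31, -0.63, 0.22, -0.49, 0.76], [0.67, 0.2, -0.65, 0.16, -0.58, 0.92]]
12 [[0.64, 0.28, -0.7, 0.25, -0.41, 0.84], [0.75, 0.3, -0.7, 0.29, -0.42, 0.71], [0.56, 0.29, -0.61, 0.18, -0.48, 0.99], [0.66, 0.26, -0.71, 0.25, -0.43, 0.83], [0.77, 0.3, -0.69, 0.3, -0.43, 0.68], [0.68, 0.18, -0.7, 0.22, -0.52, 0.86]]
15 [[0.64, 0.26, -0.81, 0.44, -0.3, 0.67], [0.74, 0.27, -0.81, 0.5, -0.31, 0.51], [0.57, 0.27, -0.7, 0.29, -0.38, 0.88], [0.65, 0.24, -0.81, 0.43, -0.31, 0.67], [0.76, 0.28, -0.8, 0.51, -0.31, 0.48], [0.68, 0.16, -0.78, 0.33, -0.43, 0.74]]
roller top 1488 ((450.10595703125, -259.12274169921875), 25.73601722717285) [ 0.45598662 -0.24986714  0.0388871 ]
gear [ 0.5141317  -0.24713318  0.33597195]
```

```bash
python3 - <<'E'
from h import *
w=np.load("w3.npy"); m=np.isfinite(w).all(-1)&(abs(w[...,0]-.44)<.03)&(abs(w[...,1]+.265)<.03)
Q=w[m&(w[...,2]>.033)&(w[...,2]<.042)]; print("roller top",len(Q),cv2.minEnclosingCircle((Q[:,:2]*1000).astype(np.float32)),Q.mean(0))
R,O,yaw=frame(); M=tiltM(yaw,12,1,90)
manip.move_to(C(R,O,[-3,58,80],M),rpy(M)); print(hereT(R,O))
k=manip.line_to(C(R,O,[-3,58,36.5],M),vel=.08,contact_N=5); print("down",k,hereT(R,O),np.round(manip.current_wrist_force(),2),manip.current_time_s())
if not k:
    k=manip.line_to(C(R,O,[-3,118,36.5],M),vel=.07,contact_N=12); print("push",k,hereT(R,O),np.round(manip.current_wrist_force(),2),manip.current_time_s())
E
```

```text
roller top 717 ((440.92449951171875, -264.7325134277344), 15.280241012573242) [ 0.44172743 -0.26451728  0.03634701]
[-2.4 57.7 80.1]
down False [-3.1 57.7 36.4] [ 0.16  0.47 -0.42] 11.7667
push False [ -3.  118.2  36.4] [-0.51  0.48 -0.39] 12.775
```

```bash
python3 - <<'E'
from h import *
R,O,yaw=frame(); M=tiltM(yaw,12,1,90)
manip.line_to(C(R,O,[-3,114,37],M),vel=.08)
manip.line_to(C(R,O,[-3,108,120],M),vel=.25)
P=cam("wrist"); cv2.imwrite("pics/w4.png",P["pixels"]); w=cloud(P)
L=(w-O)@R*1000; L=L[np.isfinite(L).all(-1)]
H=L[(L[:,2]>15)&(L[:,2]<24)&(L[:,0]>-26)&(L[:,0]<6)&(L[:,1]>5)&(L[:,1]<180)]
print("housing",np.percentile(H,[.5,2,50,98,99.5],axis=0).round(1),len(H))
Tm=Ro.from_euler('xyz',manip.current_ee_rot()).as_matrix(); F=(w-true())@Tm*1000
print("tip",F[279,219],F[279,421],F[290,219])
j=planner.inverse_kinematics
Mt=tiltM(0,-18,1,90); g=np.array([.441+.0065,-.2647,.0385]); print(j((g+Mt[:,2]*OFF).tolist(),rpy(Mt)), j((g+[.03,0,.08]+Mt[:,2]*OFF).tolist(),rpy(Mt)))
E
```

```text
housing [[-25.8  75.9  19.4]
 [-25.2  76.9  19.9]
 [ -8.5 109.5  21.3]
 [  5.3 139.8  22.8]
 [  5.9 140.9  23.5]] 4276
tip [ 10.67583156 -44.20044567  17.73188962] [11.05489765 45.41852134 16.83201766] [  5.87240576 -44.25511011  16.62441749]
[-0.12743236  0.490133   -0.38408902  0.04642619 -1.00883492  1.66730341] [-0.12116366  0.43034979 -0.25054316  0.04005044 -1.20217624  1.67164552]
```

Now the jaw is open to about 61 mm. Next I grasp the roller.

```bash
python3 - <<'E'
from h import *
Mt=tiltM(0,-18,1,90); g=np.array([.441+.0065,-.2647,.0385])
cmd=lambda d:(g-Mt[:,2]*d+Mt[:,2]*OFF).tolist()
manip.move_to(cmd(.09),rpy(Mt)); print(true(),manip.current_time_s())
k=manip.line_to(cmd(0),vel=.1,contact_N=6); print("down",k,true().round(4))
if not k:
    eoat.close_gripper(12); print("w",manip.current_grip_width(),manip.current_finger_force())
    p=np.array(cmd(0)); print(manip.line_to((p+[0,0,.12]).tolist(),vel=.12)); print("w",manip.current_grip_width(),manip.current_finger_force(),manip.current_time_s())
    P=cam("scene"); cv2.imwrite("pics/s5.png",cv2.resize(P["pixels"][150:400,60:400],None,fx=2,fy=2))
    P=cam("wrist"); cv2.imwrite("pics/w5.png",P["pixels"])
E
```

```text
[ 0.47563577 -0.26398092  0.124034  ] 15.2083
down False [ 0.4482 -0.2648  0.039 ]
w 0.029364335103661415 11.999982297420502
False
w 0.02972404925826589 11.999942511320114 18.3583
```

View pics/s5.png

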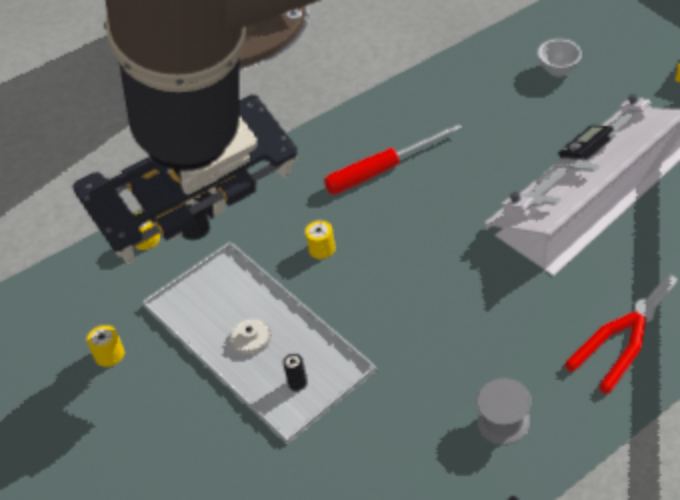

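View pics/w5.png

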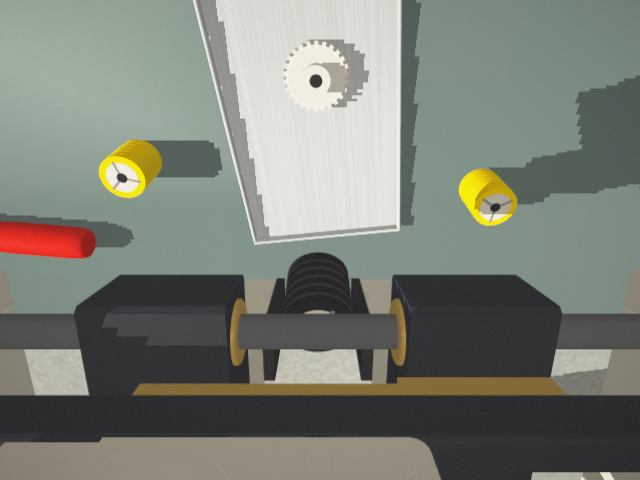

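The scene crop shows the tray with only the gear and thin roller left. The wrist view shows the black ribbed roller upright between the pads at about (318,300).

```bash
python3 - <<'E'
from h import *
P=cam("wrist"); w=cloud(P); Tm=Ro.from_euler('xyz',manip.current_ee_rot()).as_matrix(); F=(w-true())@Tm*1000
c=F[258:302,312:325].reshape(-1,3); c=c[np.isfinite(c).all(1)&(abs(c[:,2])<60)]
a=np.polyfit(c[:,2],c[:,0],1); print("front line: z range",c[:,2].min(),c[:,2].max(),"angle",np.degrees(np.arctan(a[0])),"x at z0",a[1])
R,O,yaw=frame(); M=tiltM(yaw,12,1,90)
manip.move_to(C(R,O,[28.5,24,100],M),rpy(M)); print(hereT(R,O),manip.current_time_s())
manip.line_to(C(R,O,[28.5,24,46],M),vel=.12); manip.wait(.1)
k=manip.line_to(C(R,O,[28.5,24,33.5],M),vel=.03,contact_N=3); print("contact",k,hereT(R,O),np.round(manip.current_wrist_force(),2),manip.current_time_s())
E
```

```text
front line: z range -1.0711151362980473 28.762565405339675 angle 17.648536227482072 x at z0 8.389586982038551
[28.5 23.3 99.9] 19.95
contact True [28.7 24.2 34.9] [ 0.23 -0.17 -0.45] 21.05
```

```bash
python3 - <<'E'
from h import *
R,O,yaw=frame(); M=tiltM(yaw,12,1,90)
eoat.open_gripper(); manip.wait(.25); print(manip.current_grip_width(),manip.current_finger_force(),manip.current_time_s())
b=np.array(C(R,O,[28.7,24.2,35],M))
manip.line_to((b-M[:,2]*.09).tolist(),vel=.12)
P=cam("wrist"); cv2.imwrite("pics/w6.png",P["pixels"]); w=cloud(P); np.save("w6.npy",w)
L=(w-O)@R*1000; L=L[np.isfinite(L).all(-1)]
B=L[(L[:,0]>-10)&(L[:,0]<60)&(L[:,1]>-5)&(L[:,1]<60)&(L[:,2]>28)&(L[:,2]<42)]
print("top",len(B),B.mean(0).round(1),cv2.minEnclosingCircle(B[:,:2].astype(np.float32)),np.polyfit(B[:,0],B[:,2],1),manip.current_time_s())
E
```

```text
0.08779005461729064 0.0 22.375
top 1538 [23.3 24.1 32.9] ((21.53052520751953, 23.977161407470703), 15.681406021118164) [-0.05424905 34.17678638] 23.325
```

View pics/w6.png

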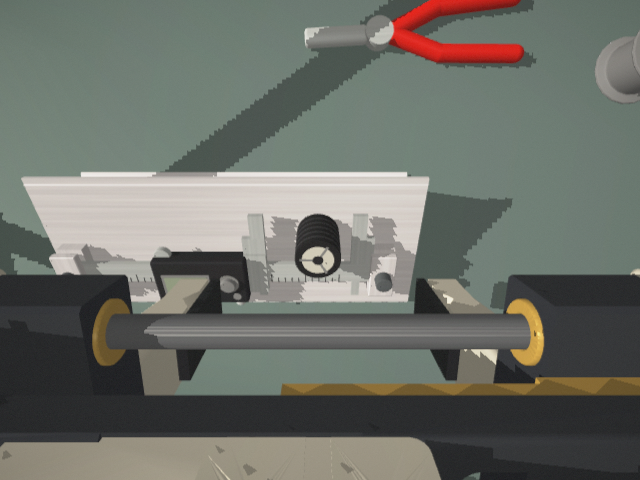

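The roller stands upright between the jaws at about (318,245) in w6. In caliper coordinates it measures x 21.5, y 24, top at z 34 mm. Next I close the jaw with shut fingers on the end face.

```bash
python3 - <<'E'
from h import *
R,O,yaw=frame(); M=tiltM(yaw,12,1,90)
eoat.close_gripper(10); print("w",manip.current_grip_width())
manip.move_to(C(R,O,[-2,168,85],M),rpy(M))
k=manip.line_to(C(R,O,[-2,168,36],M),vel=.1,contact_N=5); print("down",k,hereT(R,O),manip.current_time_s()); manip.wait(.1)
if not k:
    f0=np.array(manip.current_wrist_force())
    k=manip.line_to(C(R,O,[-2,145,36],M),vel=.03,contact_N=1.5); f=np.array(manip.current_wrist_force())-f0
    print("touch",k,hereT(R,O),(f@R).round(2),manip.current_time_s())
E
```

```text
w 0.0006658555507820789
down False [ -1.8 167.5  36. ] 26.075
touch True [ -2.1 155.2  36.1] [0.02 0.04 1.53] 26.675
```

```bash
python3 - <<'E'
from h import *
R,O,yaw=frame(); M=tiltM(yaw,12,1,90)
print((np.array(manip.current_wrist_force())@R).round(2))
manip.line_to(C(R,O,[-2,156,37],M),vel=.03); manip.wait(.2); f0=np.array(manip.current_wrist_force()); print((f0@R).round(2))
k=manip.line_to(C(R,O,[-2,148,37],M),vel=.03,contact_N=6); print("push",k,hereT(R,O),((np.array(manip.current_wrist_force())-f0)@R).round(2),manip.current_time_s())
P=cam("scene"); w=cloud(P); cv2.imwrite("pics/s7.png",cv2.resize(P["pixels"][150:300,240:440],None,fx=4,fy=4,interpolation=cv2.INTER_CUBIC))
E
```

```text
[ 0.03 -0.1   0.71]
[0.62 0.06 0.6 ]
push False [ -1.9 147.8  37. ] [-0.08  0.53 -0.6 ] 27.5417
```

View pics/s7.png

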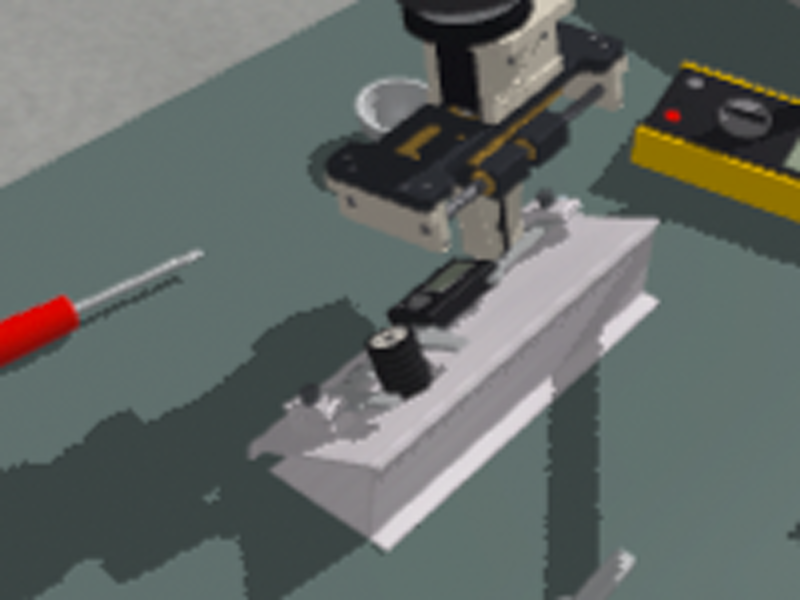

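The fingertips bear on the housing end face and the roller still stands upright, at about (395,360) in the crop. I keep closing.

```bash
python3 - <<'E'
from h import *
R,O,yaw=frame(); M=tiltM(yaw,12,1,90)
k=manip.line_to(C(R,O,[-2,135,37],M),vel=.03,contact_N=5); print(k,hereT(R,O),manip.current_time_s())
if not k:
    k=manip.line_to(C(R,O,[-2,118,37],M),vel=.012,contact_N=5)
print(k,hereT(R,O),(np.array(manip.current_wrist_force())@R).round(2),manip.current_time_s())
P=cam("scene"); w=cloud(P); np.save("s8.npy",w); cv2.imwrite("pics/s8.png",cv2.resize(P["pixels"][200:300,270:400],None,fx=6,fy=6,interpolation=cv2.INTER_CUBIC))
E
```

```text
False [ -2.1 134.6  37. ] 28.175
True [ -2.  125.6  36.9] [-0.22  3.18  0.93] 29.0417
```

```bash
python3 - <<'E'
from h import *
R,O,yaw=frame(); M=tiltM(yaw,12,1,90)
manip.wait(.2)
manip.line_to(C(R,O,[-2,132,37],M),vel=.05)
manip.line_to(C(R,O,[-2,125,100],M),vel=.2)
manip.move_to(C(R,O,[-5,60,120],M),rpy(M))
P=cam("wrist"); cv2.imwrite("pics/w9.png",P["pixels"]); w=cloud(P); np.save("w9.npy",w)
L=(w-O)@R*1000; L=L[np.isfinite(L).all(-1)]
B=L[(L[:,0]>-5)&(L[:,0]<60)&(L[:,1]>-5)&(L[:,1]<60)&(L[:,2]>29)&(L[:,2]<40)]
print("top",len(B),B.mean(0).round(1),cv2.minEnclosingCircle(B[:,:2].astype(np.float32)))
H=L[(L[:,2]>15)&(L[:,2]<24)&(L[:,0]>-26)&(L[:,0]<2)&(L[:,1]>33)&(L[:,1]<180)]
print("housing",np.percentile(H,[.5,2,50,98,99.5],axis=0).round(1),len(H))
D=L[(L[:,2]>24.3)&(L[:,2]<29)&(L[:,0]>-24)&(L[:,0]<2)&(L[:,1]>45)&(L[:,1]<70)]; print("button",len(D),D.mean(0).round(1) if len(D) else 0)
for s in nets.spot_point(P,"hold_top")[:2]:
    r,c=map(int,np.round(s["centre"])); print(s["conf"],r,c,((w[r,c]-O)@R*1000).round(1))
print(manip.current_time_s())
E
```

```text
top 2183 [17.3 15.8 33.2] ((16.26020050048828, 15.414862632751465), 15.410174369812012)
housing [[-25.8  44.4  19.4]
 [-25.3  45.5  19.8]
 [-11.1  78.4  21.3]
 [  1.6 108.4  22.8]
 [  1.9 109.5  23.5]] 3802
button 180 [-8.4 57.1 25.1]
0.75 215 320 [-10.7  57.2  26. ]
30.5083
```

View pics/w9.png

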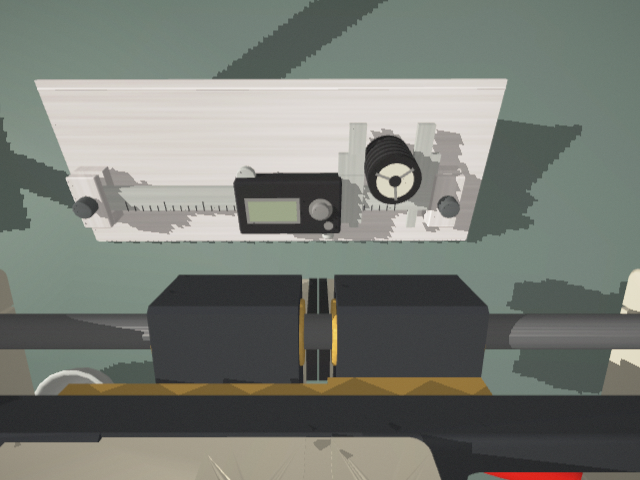

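The w9 view shows the roller at about (393,170) between both closed jaws and the button at (320,209). The opening measures about 30 mm and the roller sits at (16.3, 15.4). Next I press the button.

```bash
python3 - <<'E'
from h import *
R,O,yaw=frame(); M=tiltM(yaw,12,1,90)
manip.line_to(C(R,O,[-13.5,57,54],M),vel=.12); manip.wait(.2); f0=np.array(manip.current_wrist_force())
k=manip.line_to(C(R,O,[-13.5,57,41.5],M),vel=.012,contact_N=4.3)
print(k,hereT(R,O)); 
for _ in range(3):
    manip.wait(.06); print(((np.array(manip.current_wrist_force())-f0)@R).round(2))
print(hereT(R,O),manip.current_time_s())
E
```

```text
True [-13.6  57.   43.4]
[ 1.51 -0.26  4.66]
[1.4  0.24 5.  ]
[ 1.26 -0.69  3.88]
[-13.6  57.   43.5] 32.4167
```

```bash
python3 - <<'E'
from h import *
R,O,yaw=frame(); M=tiltM(yaw,12,1,90)
manip.line_to(C(R,O,[-13.5,57,60],M),vel=.05); manip.line_to(C(R,O,[-5,60,120],M),vel=.15); manip.wait(.3)
P=cam("wrist"); w=cloud(P); L=(w-O)@R*1000; L=L[np.isfinite(L).all(-1)]
B=L[(L[:,0]>-5)&(L[:,0]<60)&(L[:,1]>-5)&(L[:,1]<60)&(L[:,2]>29)&(L[:,2]<40)]
print("top",len(B),B.mean(0).round(1),cv2.minEnclosingCircle(B[:,:2].astype(np.float32)))
H=L[(L[:,2]>15)&(L[:,2]<24)&(L[:,0]>-26)&(L[:,0]<2)&(L[:,1]>33)&(L[:,1]<180)]
print("housing",np.percentile(H,[.5,2,50,98,99.5],axis=0).round(1))
for s in nets.spot_point(P,"hold_top")[:1]:
    r,c=map(int,np.round(s["centre"])); print(s["conf"],r,c,((w[r,c]-O)@R*1000).round(1))
print(manip.current_time_s())
E
```

```text
top 2191 [17.3 15.7 33.2] ((16.145172119140625, 15.222933769226074), 15.524744987487793)
housing [[-25.8  44.5  19.5]
 [-25.4  45.5  19.9]
 [-11.1  78.6  21.3]
 [  1.6 108.4  22.9]
 [  1.9 109.4  23.6]]
0.54 214 321 [-10.4  57.5  25.6]
33.8583
```

```bash
python3 -c "
from h import *
print(manip.sign_off())"
```

```text
the job is handed in; nothing more can be done
None
```

I handed the job in at about 34 s; no verdict came back. By my last camera check the roller stands upright in the jaws, closed at about 30 mm, and the hold button was pressed with about 4.5 N and is up again.

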